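# Slip-angle test of a display lining in the bronze conservation lab

## Robot

A 7-joint arm with a two-finger parallel gripper is mounted at the origin on the work surface. World frame = base frame: x ahead of the robot, y to its left, z up, the work surface at z = 0. Lengths are in m, angles in rad, forces in N, time in s.
With the tool pointing down it reaches from about 0.35 to 0.9 m from the base axis. Payload 19.9 kg.
Tool frame: the origin (TCP) lies between the finger pads; the fingertips stand 22 mm ahead of it and the grasp point (between the pads) lies 3 mm ahead of it; z points along the fingers, x is the direction in which the jaws open and shut, and the axes are right-handed (so a half turn about z gives the same grasp; the last joint's range is limited). The gripper opens to 94 mm and grips with 3 to 60 N. Pads are 16 mm wide; open, the fingers measure 119 mm over their backs; the gripper's body (75 mm by 177 mm) begins 78 mm behind the grasp point.
Start: joints at [-1.153, 0.417, -0.01, 1.614, 0.005, 1.111, -0.053], TCP at [0.277, 0.56, 0.227] pointing down, gripper open.
Joint ranges: [-2.81, 2.81], [-0.39, 2.02], [-1.27, 1.25], [0.06, 2.57], [-1.19, 4.33], [0.19, 2], [-2.82, 2.82]. Speed limits (rad/s): [1.89, 1.89, 2.39, 2.39, 3.01, 3.01, 3.01].

## Interface

Orientations are given as a 3x3 rotation matrix whose columns are the frame's x, y, z axes.
In Python, from station import ctrl, get_image, spotter gives the robot as it stands. The module is installed in compiled form; this text tells all that it offers.
- The arm moves only by the shell command python3 -m inch 'ROWS' [FORCE]. ROWS is JSON, one flat list of numbers, 7 for each row, row after row: the shift along the world's x, y, z in mm, then the turn, a rotation vector about the world's x, y, z in degrees, then the closure, from 0 (fully open) to 1 (shut). A call has 1 to 10 rows; each row shifts and turns the commanded pose from where the row before left it; what a row does not reach is not made up. A row lasts 1/12 s, in which the tool goes at most 41.7 mm and 7.16 degrees, less where a joint would pass 70% of its speed; a pose out of reach is approached as far as the arm can. A call is refused whole if a number of a shift passes 41.7 or a number of a turn 7.16, either way. A call with a gripper value outside its range is refused whole. The fingers move at their own pace and stop on an object; FORCE is the grip in N (left out, the last holds). Time passes only in rows, so rows that do not move let the fingers close. It gives the time, the measured TCP pose, the force and the opening at its end, in the units of the state.
- ctrl.get_obs(): the state, without advancing time (a new reading comes with each control period).
- get_image(name): name is "side" or "top"; returns a dict with "image" (420x560x3 uint8, red, green, blue), "range_z" (420x560 float32, m along the optical axis (not along the pixel's ray), 0 where there is no reading), "fx", "fy", "cx", "cy" (pixels), "dist" ([k1, k2, p1, p2, k3] as OpenCV has them; the pictures are not rectified), "camera_from_world" (4x4, takes a point from world to camera coordinates). Camera axes: x right, y up, looking along -z (the intrinsics and any distortion apply to the point x, -y, -z); pixel columns grow to the right and rows downward; lengths in m; the calibration is good to about 2 mm. A picture is of the moment at which its call begins.
- ctrl.sign_off(): hands the job in, once; it reports no verdict.
Trained networks look in the newest picture that a camera, given by its name, has taken for a name from the list of things; names that differ only in an ending like _2 or _b are one class to them, and where a whole thing is asked for, a point or a joint stands for the part that bears it (a point fixed in the world has none). Each returns a list of dicts, best first, with "p" (0 to 1); they miss things now and then, are a little off and sometimes report something else, mostly with a low value. They report only what shows in the picture. A call takes as long as a camera call. They do not tell look-alikes from the thing itself.
- spotter.boxes_of(name, camera): "location" ([x, y, z] in m, in world coordinates, good to about 4 mm: the middle of the surface that is visible of it).
- spotter.spot_point(name, camera): "location" ([x, y, z] in m, in world coordinates, good to about 4 mm: a listed point, or the origin of a listed thing).
The state is a dict: "time_s": time; "joint_positions": joint angles; "qvel": joint speeds; "joint_efforts": joint torques, N m; "tool_pos": TCP position; "eef_rot": TCP orientation; "wrist_force": force on the tool from outside, world axes, zero at the start; "torque": the same for the moment, N m; "opening": opening from 0.0 (shut) to 1.0 (fully open).
Only numpy, scipy, OpenCV 4.12 (cv2) and the standard library are available. Lean on these libraries where they do the work, as an engineer would, in place of code of your own. Each camera call takes 0.05 s, during which the arm holds its last target. There are 200 camera calls.

## Task

Find the angle at which the green bronze lid slips on the grey felt: slowly raise the hinged test board by its red handle until the lid slides down to the black stop bar, quit raising at once so that the small bronze bell on the cork does not slide too, and leave the board standing at that angle. Then note the angle by sliding the brass gauge along the bench, upright, until its steel post gently touches the underside of the board, and leave it there; touch neither bronze and disturb nothing else.

Things in the scene. Friction and masses are not known exactly. Their poses are not given: they have to be found in the camera images.
- rig: Grey fixed stand. Origin on the bench below the middle of the hinge axis. x = along the hinge axis, to the side with the printed scale; the board runs from the hinge along -y; z up. Hinge axis 35 mm above the bench. Posts 50 mm high at x = +-78 mm, a rail 10 mm high along x = -78 mm, a 35 mm rest block at x -89 to -39 mm, y = -260 mm; the rest of the space under the board is free
- ramp: Aluminium board 130 mm wide (x), 280 long, 12 thick. Origin = middle of the hinge axis, in the plane of its underside (z = 0; top face z = 12 mm); it runs to y = -280 mm. Starts level (0 rad), tilts about its x axis, -y end up, to 0.75 rad. Tilt of its z axis = the angle. Stiff hinge: raising takes about 10 to 17 N at the handle; it stays where left
- stop_bar (a point): middle of the black stop bar on the board's top face, 12 mm high, crossing the board at y = -40 to -50 mm of the board's frame. Grey felt covers the board's -x half above it, cork the +x half, both flush with the top face. The lid slips on the felt at some angle between 0.28 and 0.44 rad; the bell on the cork slips 0.07 to 0.1 rad later
- ramp_handle (a point): middle of the red lifting handle: a round bar 14 mm in diameter, 86 mm long, parallel to the hinge axis, at y = -330 mm, z = 6 mm in the board's frame. Two 10 mm wide arms at x = +-38 mm join it to the board's end, leaving an opening of 43 mm (y) by 66 mm (x) between bar and board for one finger; below it is clear bench
- disc: green bronze lid, a disc 52 mm in diameter, 8 mm thick at the rim, a small ring on top reaching 27 mm. Origin in the centre of its underside. It rests on the felt at x = -32 mm of the board's frame, 155 to 215 mm up from the hinge; slid fully down it lies against the stop bar, its origin 76 mm from the hinge
- bell: small brown bronze bell, 44 mm in diameter at the foot, 31 mm high, resting on the cork at x = +32 mm, y = -195 mm of the board's frame. Origin in the centre of its underside
- gauge: loose brass gauge, about 0.35 kg, on the bench on the scale side of the board, turned up to 0.2 rad from the rig. Origin on the bench under its blue grip block, 40 mm (x) by 24 mm (y), top 65 mm above the bench, gripped across y. Foot 10 mm thick, 50 mm wide (y), x = -105 to +25 mm. Steel post 10 mm in diameter at x = -85 mm, round top at 105 mm, to go under the board
- gauge_tip (a point): centre of the round top (5 mm radius) of the gauge's post: x = -85 mm, y = 0, z = 100 mm in the gauge's frame. When it touches the board's underside this point is at z = -5 mm in the board's frame. Sliding the gauge on its nylon glides takes 1 to 2.5 N; against the board the push rises sharply: 2 to 3 N more is a good touch, 5 N more is too hard
- amber_bottle: bystander: amber glass bottle, 70 mm in diameter, 160 mm high; origin in the centre of its underside
- dropper: bystander: white dropper bottle, 36 mm in diameter, 90 mm high; origin in the centre of its underside
- pigment_cup: bystander: green pigment cup, 60 mm in diameter, 35 mm high; origin in the centre of its underside
There are look-alikes about, which are no part of the job. Leave any pink or turquoise look-alike of the gauge alone.

How it is judged:
By the outcome, as a careful person would: the job done as asked, in the order asked, and still so for the second after the job is handed in, with the robot touching nothing.
It also fails if it takes over 64 s, if anything falls off the work surface, if the arm or the gripper's body presses on something with over 40 N, if the wrist force passes 120 N, or if a joint passes its speed limit or range.

## Working session

There is one attempt and no reset: what is moved stays moved. The work goes in short steps, Python scripts to look and compute and a shell command to move; the robot and the scene stay as the last step left them, time stands still between calls to the robot, and variables do not carry over. Pictures are saved under pics/ and viewed, about 8 in all and at most 12, crops included, and the job is handed in when it is done.

```bash
mkdir -p pics; cat > h.py <<'E'
import numpy as np, cv2
from station import ctrl, get_image, spotter
def save(name,fn):
    g=get_image(name); cv2.imwrite('pics/'+fn,g['image'][:,:,::-1]); return g
def world(g,u,v):
    K=np.array([[g['fx'],0,g['cx']],[0,g['fy'],g['cy']],[0,0,1.]])
    p=cv2.undistortPoints(np.array([[[u,v]]],float),K,np.array(g['dist'],float))[0,0]
    z=g['range_z'][int(round(v)),int(round(u))]
    return (np.linalg.inv(g['camera_from_world'])@[p[0]*z,-p[1]*z,-z,1])[:3]
E
python3 - <<'E'
from h import *
o=ctrl.get_obs();print(o['time_s'],o['tool_pos'],np.round(o['eef_rot'],2).tolist(),o['wrist_force'],o['opening'])
for c in ('side','top'):
    g=save(c,c+'0.png')
    for n in ('rig','ramp','stop_bar','ramp_handle','disc','bell','gauge','gauge_tip','amber_bottle','dropper','pigment_cup'):
        print(c,n,[(np.round(d['location'],3).tolist(),round(d['p'],2)) for d in spotter.spot_point(n,c)])
print(ctrl.get_obs()['time_s'])
im=[cv2.imread(f'pics/{c}0.png') for c in ('side','top')]
E
```

```text
0.0 [0.27668414 0.56007995 0.22686902] [[0.44, 0.9, -0.0], [0.9, -0.44, -0.0], [-0.0, 0.0, -1.0]] [-0.20415548  0.90960742  0.41426185] 0.9963210867820106
side rig [([0.444, 0.146, 0.001], 0.76), ([0.451, 0.147, 0.037], 0.65)]
side ramp [([0.454, 0.15, 0.038], 0.61)]
side stop_bar [([0.442, 0.105, 0.052], 0.92)]
side ramp_handle [([0.429, -0.176, 0.043], 0.91), ([0.407, -0.037, 0.044], 0.71), ([0.652, 0.322, 0.004], 0.7)]
side disc [([0.403, -0.036, 0.045], 0.6)]
side bell [([0.47, -0.055, 0.046], 0.78), ([0.429, -0.176, 0.044], 0.19)]
side gauge [([0.745, -0.215, -0.004], 0.98), ([0.616, -0.038, 0.002], 0.64), ([0.738, 0.015, 0.0], 0.63), ([0.447, 0.146, 0.002], 0.61)]
side gauge_tip [([0.537, -0.049, 0.099], 0.93), ([0.756, -0.068, 0.098], 0.57), ([0.822, -0.183, 0.101], 0.56)]
side amber_bottle [([0.653, 0.322, 0.002], 0.64)]
side dropper [([0.476, 0.361, 0.006], 0.84)]
side pigment_cup [([0.428, -0.333, -0.0], 0.93)]
top rig [([0.445, 0.146, -0.003], 0.78), ([0.43, -0.336, -0.002], 0.24)]
top ramp [([0.445, 0.15, 0.035], 0.96)]
top stop_bar [([0.446, 0.108, 0.053], 0.9)]
top ramp_handle [([0.473, -0.055, 0.048], 0.24)]
top disc [([0.4, -0.034, 0.047], 0.6)]
top bell [([0.473, -0.054, 0.047], 0.74)]
top gauge [([0.741, -0.215, -0.003], 0.8), ([0.617, -0.038, -0.002], 0.74)]
top gauge_tip [([0.745, -0.065, 0.098], 0.95), ([0.824, -0.184, 0.102], 0.74), ([0.534, -0.045, 0.103], 0.61)]
top amber_bottle [([0.654, 0.321, 0.002], 0.8)]
top dropper [([0.472, 0.359, 0.004], 0.67)]
top pigment_cup [([0.428, -0.336, -0.002], 0.9)]
1.2
```

View pics/side0.png

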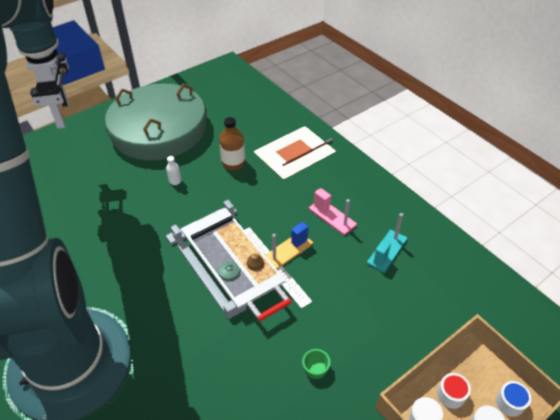

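View pics/top0.png

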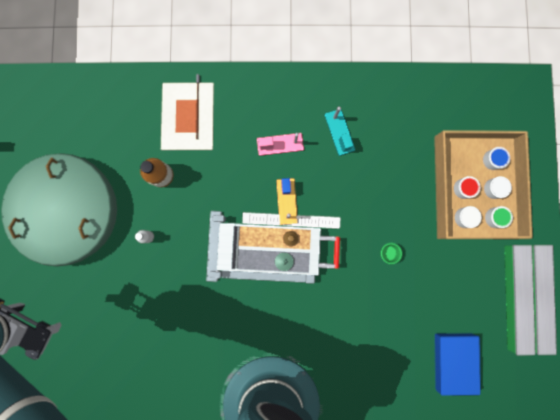

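Both pictures agree. The real brass gauge with the blue block is at side (300,237) and top (287,190), and the pink and turquoise look-alikes are further off. The handle is red at side (273,309) and top (337,253). The lid lies on felt and the bell on cork. Moving to above the handle.

```bash
python3 -m inch '[7.6,-36,1,0,0,1.15,0.2,7.6,-36,1,0,0,1.15,0.2,7.6,-36,1,0,0,1.15,0.2,7.6,-36,1,0,0,1.15,0.2,7.6,-36,1,0,0,1.15,0.2,7.6,-36,0,0,0,1.15,0.2,7.6,-36,0,0,0,1.15,0.2,7.6,-36,0,0,0,1.15,0.2,7.6,-36,0,0,0,1.15,0.2,7.6,-36,0,0,0,1.15,0.2]' 50
python3 -m inch '[7.6,-36,-1,0,0,1.15,0.2,7.6,-36,-1,0,0,1.15,0.2,7.6,-36,-1,0,0,1.15,0.2,7.6,-36,-1,0,0,1.15,0.2,7.6,-36,-1,0,0,1.15,0.2,7.6,-36,-10,0,0,1.15,0.2,7.6,-36,-10,0,0,1.15,0.2,7.6,-36,-10,0,0,1.15,0.2,7.6,-36,-10,0,0,1.15,0.2,7.6,-16,-10,0,0,1.15,0.2]'
python3 - <<'E'
from h import *
o=ctrl.get_obs();print(o['time_s'],o['tool_pos'],np.round(o['eef_rot'],3).tolist(),o['wrist_force'],o['opening'])
for c in ('side','top'):
    g=get_image(c)
    for n in ('ramp_handle',):
        print(c,n,[(np.round(d['location'],4).tolist(),round(d['p'],2)) for d in spotter.spot_point(n,c)])
    # red bar pixels
    im=g['image'].astype(int); m=(im[...,0]>150)&(im[...,1]<70)&(im[...,2]<70)&(g['range_z']>0)
    v,u=np.nonzero(m); P=np.array([world(g,a,b) for a,b in zip(u,v)])
    k=(abs(P[:,0]-.43)<.08)&(abs(P[:,1]+.18)<.06); P=P[k]; i=P[:,0].argsort()
    print(len(P),P.mean(0),P[i[:5]].mean(0),P[i[-5:]].mean(0),P[:,2].max())
E
```

```text
time_s: 2.03
tool_pos: [0.3528, 0.1986, 0.2326]
eef_rot: [[0.254, 0.967, 0.0], [0.967, -0.254, 0.001], [0.001, 0.0, -1.0]]
wrist_force: [1.9, -0.9, 0.5]
opening: 0.8
time_s: 2.87
tool_pos: [0.4287, -0.1438, 0.1774]
eef_rot: [[0.06, 0.998, 0.001], [0.998, -0.06, -0.001], [-0.001, 0.001, -1.0]]
wrist_force: [0.0, 0.8, 0.0]
opening: 0.803
2.8667 [ 0.42869206 -0.1438332   0.17735979] [[0.06, 0.998, 0.001], [0.998, -0.06, -0.001], [-0.001, 0.001, -1.0]] [6.79161406e-04 8.06292602e-01 1.06044940e-02] 0.8034244437341383
side ramp_handle [([0.4273, -0.1775, 0.0393], 0.81)]
131 [ 0.43098004 -0.1797294   0.04292653] [ 0.38849812 -0.1799098   0.04587111] [ 0.47658048 -0.17196188  0.02777753] 0.053344575546636075
top ramp_handle []<stdin>:11: RuntimeWarning: Mean of empty slice.
  ret = um.true_divide(
Traceback (most recent call last):
ValueError: zero-size array to reduction operation maximum which has no identity
```

```bash
python3 -m inch '[0,-18,0,0,0,0,0.6,0,-18,0,0,0,0,0.6,0,0,-20,0,0,0,0.6,0,0,-20,0,0,0,0.6,0,0,-20,0,0,0,0.6,0,0,-10,0,0,0,0.6,0,0,0,0,0,0,0.6]'
python3 - <<'E'
from h import *
g=save('side','side1.png'); im=cv2.imread('pics/side1.png')[190:350,140:380]
cv2.imwrite('pics/side1.png',cv2.resize(im,None,fx=3,fy=3,interpolation=cv2.INTER_CUBIC))
for n in('ramp_handle','disc'):print([(np.round(d['location'],4).tolist(),round(d['p'],2)) for d in spotter.spot_point(n,'side')])
E
```

```text
time_s: 3.65
tool_pos: [0.4281, -0.1744, 0.1064]
eef_rot: [[0.056, 0.998, -0.002], [0.998, -0.056, 0.001], [0.001, -0.002, -1.0]]
wrist_force: [0.6, 0.9, 0.4]
opening: 0.403
[([0.4292, -0.1734, 0.0435], 0.83)]
[([0.4039, -0.0344, 0.0454], 0.75)]
```

View pics/side1.png

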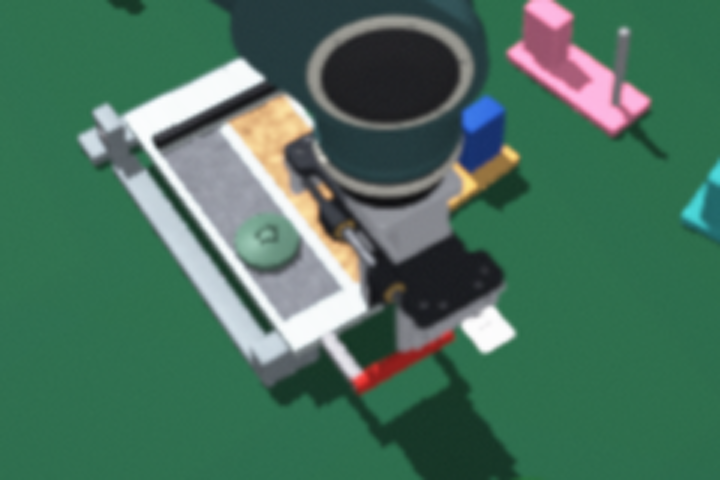

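The jaws straddle the red bar (crop 360–450, 340–382), and the lid at (265,240) stays visible to the side camera. Lowering and gripping.

```bash
python3 -m inch '[0,0,-20,0,0,0,0.6,0,0,-20,0,0,0,0.6,0,0,-12,0,0,0,0.6,0,0,-10,0,0,0,0.6,0,0,0,0,0,0,0.6]'
python3 -m inch '[0,0,0,0,0,0,1,0,0,0,0,0,0,1,0,0,0,0,0,0,1,0,0,0,0,0,0,1,0,0,0,0,0,0,1,0,0,0,0,0,0,1]' 50
```

```text
time_s: 4.22
tool_pos: [0.4287, -0.1754, 0.0449]
eef_rot: [[0.057, 0.998, -0.001], [0.998, -0.057, 0.0], [0.0, -0.001, -1.0]]
wrist_force: [0.1, 0.1, -0.2]
opening: 0.4
time_s: 4.72
tool_pos: [0.4291, -0.1817, 0.0468]
eef_rot: [[0.062, 0.998, 0.004], [0.998, -0.062, -0.008], [-0.008, 0.004, -1.0]]
wrist_force: [-3.0, -39.7, -7.8]
opening: 0.136
```

```bash
python3 -m inch '[0,-3,0,0,0,0,1,0,-3,0,0,0,0,1,0,0,0,0,0,0,1]'
python3 -m inch '[0,0.4,6.6,-1.145,0.065,0,1,0,0.4,6.6,-1.145,0.065,0,1,0,0.4,6.6,-1.145,0.065,0,1,0,0.8,6.5,-1.145,0.065,0,1,0,0.8,6.5,-1.145,0.065,0,1,0,0.8,6.5,-1.145,0.065,0,1,0,0,0,0,0,0,1]'
cat > m.py <<'E'
from h import *
o=ctrl.get_obs();R=np.array(o['eef_rot'])
zc=o['tool_pos'][2]-35e-3
tl=np.arctan2(-R[1,2],-R[2,2])
print('t',round(o['time_s'],2),'tcp',np.round(o['tool_pos'],4),'tooltilt',round(tl,3),'F',np.round(o['wrist_force'],1),'open',round(o['opening'],3))
get_image('side')
def S(n): return [(np.round(d['location'],3).tolist(),round(d['p'],2)) for d in spotter.spot_point(n,'side')]
for n in ('disc','bell','ramp_handle'): print(n,S(n)[:2])
# angle from TCP: z=35+330s+a c
from scipy.optimize import brentq
print('ang(z)',[round(brentq(lambda q:.330*np.sin(q)+a*np.cos(q)-zc,-.2,1),3) for a in (.009,.011)])
E
python3 m.py
```

```text
time_s: 4.97
tool_pos: [0.4291, -0.1821, 0.0463]
eef_rot: [[0.058, 0.998, 0.001], [0.998, -0.058, -0.0], [-0.0, 0.001, -1.0]]
wrist_force: [-2.4, -2.9, 7.7]
opening: 0.137
time_s: 5.55
tool_pos: [0.4293, -0.1783, 0.0861]
eef_rot: [[0.056, 0.998, -0.005], [0.991, -0.057, -0.122], [-0.122, 0.002, -0.993]]
wrist_force: [-3.1, -7.4, 3.9]
opening: 0.135
t 5.55 tcp [ 0.4293 -0.1783  0.0861] tooltilt 0.122 F [-3.1 -7.4  3.9] open 0.135
disc []
bell [([0.434, -0.334, -0.002], 0.36)]
ramp_handle [([0.428, -0.174, 0.082], 0.74)]
ang(z) [0.128, 0.122]
```

```bash
python3 -m inch '[0,1.2,6.5,-1.145,0.065,0,1,0,1.2,6.5,-1.145,0.065,0,1,0,1.2,6.5,-1.145,0.065,0,1,0,1.6,6.4,-1.145,0.065,0,1,0,1.6,6.4,-1.145,0.065,0,1,0,1.6,6.4,-1.145,0.065,0,1,0,0,0,0,0,0,1]'
python3 m.py
python3 - <<'E'
from h import *
a=save('side','a.png')['image'];b=save('top','b.png')['image']
for n in('disc','bell'):print([(np.round(d['location'],4).tolist(),round(d['p'],2)) for d in spotter.spot_point(n,'top')])
A=cv2.resize(a[190:350,140:340],None,fx=2,fy=3);B=cv2.resize(b[195:295,195:355],None,fx=2.5,fy=4.8)
A=cv2.resize(a[190:350,150:350],(500,400));B=cv2.resize(b[195:355,195:355][:120],(300,225))
B=cv2.copyMakeBorder(B,0,175,0,0,cv2.BORDER_CONSTANT)
cv2.imwrite('pics/ab2.png',np.hstack([A,B])[:,:,::-1])
E
```

```text
time_s: 6.33
tool_pos: [0.4297, -0.1699, 0.1248]
eef_rot: [[0.055, 0.998, -0.011], [0.969, -0.056, -0.24], [-0.24, 0.002, -0.971]]
wrist_force: [-0.3, -9.4, 5.2]
opening: 0.138
t 6.33 tcp [ 0.4297 -0.1699  0.1248] tooltilt 0.242 F [-0.3 -9.4  5.2] open 0.138
disc [([0.405, -0.026, 0.089], 0.84)]
bell []
ramp_handle [([0.432, -0.164, 0.122], 0.93)]
ang(z) [0.248, 0.242]
[([0.4035, -0.0224, 0.089], 0.68), ([0.4495, 0.1148, 0.0604], 0.59), ([0.4735, -0.0452, 0.0978], 0.38), ([0.6158, -0.0441, -0.005], 0.32)]
[([0.4733, -0.0461, 0.095], 0.65)]
```

View pics/ab2.png

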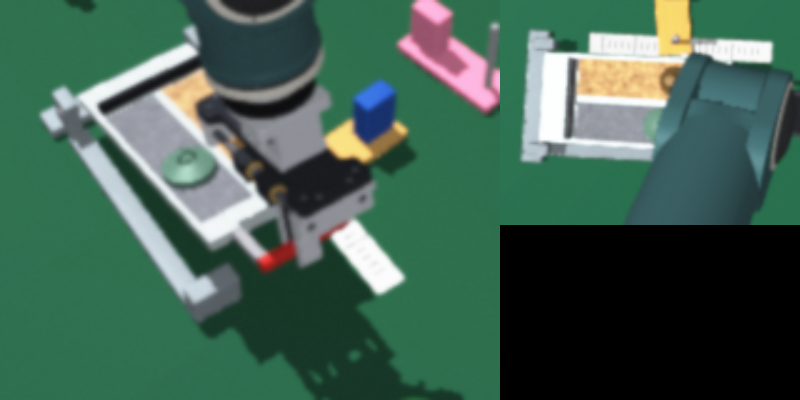

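```bash
cat > chk.py <<'E'
import sys
from h import *
o=ctrl.get_obs();R=np.array(o['eef_rot']);th=np.arctan2(-R[1,2],-R[2,2])
g=get_image('side');im=cv2.cvtColor(g['image'],cv2.COLOR_RGB2HSV)
d=[x for x in spotter.spot_point('disc','side') if abs(x['location'][0]-.404)<.03 and x['location'][2]>.04]
m=cv2.inRange(im,(50,30,60),(95,140,220)); 
v,u=np.nonzero(m)
P=np.array([world(g,a,b) for a,b in zip(u,v) if 150<a<290 and 190<b<320])
k=(abs(P[:,0]-.405)<.05)&(P[:,1]>-.1)&(P[:,1]<.12)&(P[:,2]>.045)&(P[:,2]<.2)
c=P[k].mean(0); n=k.sum()
# bench distance from hinge along board
r=np.hypot(.148-c[1],c[2]-.035)*1000
print('t %.2f tilt %.4f z %.4f lid n %d r %.1f net %s Fz %.1f'%(o['time_s'],th,o['tool_pos'][2],n,r,[round(np.hypot(.148-x['location'][1],x['location'][2]-.035)*1000) for x in d[:1]],o['wrist_force'][2]))
ref=float(sys.argv[1]) if len(sys.argv)>1 else None
sys.exit(1 if ref and abs(r-ref)>5 else 0)
E
python3 chk.py
python3 -m inch '[0,0.45,1.6,-0.286,0.016,0,1,0,0.45,1.6,-0.286,0.016,0,1,0,0.45,1.6,-0.286,0.016,0,1,0,0.45,1.6,-0.286,0.016,0,1,0,0,0,0,0,0,1]' >/dev/null
python3 chk.py
```

```text
t 6.73 tilt 0.2402 z 0.1243 lid n 311 r 186.2 net [182] Fz 4.7
t 7.25 tilt 0.2608 z 0.1306 lid n 308 r 186.2 net [184] Fz 0.2
```

```bash
python3 -m inch '[0,0.48,1.6,-0.286,0.016,0,1,0,0.48,1.6,-0.286,0.016,0,1,0,0,0,0,0,0,1]' >/dev/null && python3 chk.py 186.2 &&
python3 -m inch '[0,0.5,1.6,-0.286,0.016,0,1,0,0.5,1.6,-0.286,0.016,0,1,0,0,0,0,0,0,1]' >/dev/null && python3 chk.py 186.2 &&
python3 -m inch '[0,0.5,1.6,-0.286,0.016,0,1,0,0.5,1.6,-0.286,0.016,0,1,0,0,0,0,0,0,1]' >/dev/null && python3 chk.py 186.2 &&
python3 -m inch '[0,0.52,1.6,-0.286,0.016,0,1,0,0.52,1.6,-0.286,0.016,0,1,0,0,0,0,0,0,1]' >/dev/null && python3 chk.py 186.2 &&
python3 -m inch '[0,0.54,1.55,-0.286,0.016,0,1,0,0.54,1.55,-0.286,0.016,0,1,0,0,0,0,0,0,1]' >/dev/null && python3 chk.py 186.2 &&
python3 -m inch '[0,0.55,1.55,-0.286,0.016,0,1,0,0.55,1.55,-0.286,0.016,0,1,0,0,0,0,0,0,1]' >/dev/null && python3 chk.py 186.2 &&
python3 -m inch '[0,0.57,1.55,-0.286,0.016,0,1,0,0.57,1.55,-0.286,0.016,0,1,0,0,0,0,0,0,1]' >/dev/null && python3 chk.py 186.2 &&
python3 -m inch '[0,0.59,1.55,-0.286,0.016,0,1,0,0.59,1.55,-0.286,0.016,0,1,0,0,0,0,0,0,1]' >/dev/null && python3 chk.py 186.2
```

```text
t 7.60 tilt 0.2707 z 0.1338 lid n 307 r 187.3 net [184] Fz -0.5
t 7.95 tilt 0.2807 z 0.1370 lid n 306 r 186.9 net [182] Fz -0.4
t 8.30 tilt 0.2906 z 0.1402 lid n 292 r 186.7 net [183] Fz -0.2
t 8.65 tilt 0.3005 z 0.1434 lid n 305 r 187.6 net [182] Fz 0.2
t 9.00 tilt 0.3105 z 0.1465 lid n 293 r 185.6 net [184] Fz -0.5
t 9.35 tilt 0.3204 z 0.1497 lid n 291 r 190.7 net [182] Fz -0.2
t 9.70 tilt 0.3303 z 0.1528 lid n 273 r 187.7 net [182] Fz 0.2
t 10.05 tilt 0.3403 z 0.1559 lid n 295 r 176.9 net [173] Fz 0.3
```

The lid has begun to slip between 0.330 and 0.340 rad. Holding to watch.

```bash
for i in 1 2; do python3 -m inch '[0,0,0,0,0,0,1,0,0,0,0,0,0,1,0,0,0,0,0,0,1,0,0,0,0,0,0,1]' >/dev/null; python3 chk.py; done; python3 -m inch '[0,0,0,0,0,0,1,0,0,0,0,0,0,1,0,0,0,0,0,0,1,0,0,0,0,0,0,1,0,0,0,0,0,0,1,0,0,0,0,0,0,1,0,0,0,0,0,0,1]'; python3 chk.py;python3 m.py
```

```text
t 10.48 tilt 0.3399 z 0.1559 lid n 282 r 141.1 net [131] Fz 0.7
t 10.92 tilt 0.3398 z 0.1559 lid n 272 r 90.5 net [75] Fz -0.2
time_s: 11.6
tool_pos: [0.4301, -0.1595, 0.1559]
eef_rot: [[0.054, 0.998, -0.016], [0.941, -0.057, -0.333], [-0.334, 0.003, -0.943]]
wrist_force: [5.9, -5.1, 0.5]
opening: 0.135
t 11.60 tilt 0.3398 z 0.1559 lid n 273 r 90.0 net [326] Fz 0.5
t 11.7 tcp [ 0.4301 -0.1594  0.1558] tooltilt 0.34 F [ 6.7 -5.2  0.7] open 0.134
disc [([0.412, 0.08, 0.069], 0.49)]
bell []
ramp_handle [([0.432, -0.154, 0.15], 0.61)]
ang(z) [0.348, 0.341]
```

```bash
python3 -m inch '[0,0,0,0,0,0,0.6,0,0,0,0,0,0,0.6,0,0,0,0,0,0,0.6,0,0,0,0,0,0,0.6,0.1,2.3,6.6,0,0,0,0.6,0.2,4.7,13.2,0,0,0,0.6,0.4,8,22.6,0,0,0,0.6,0.4,8,22.6,0,0,0,0.6,0.4,8,22.6,0,0,0,0.6,0.4,8,22.6,0,0,0,0.6]'
python3 -m inch '[16,0,20,3.6,-0.2,0,0.4,16,0,20,3.6,-0.2,0,0.4,30,0,0,3.6,-0.2,0,0.4,30,0,0,3.6,-0.2,0,0.4,30,0,0,5,-0.3,0,0.4,30,0,0,0,0,0,0.4]'
cat > look.py <<'E'
from h import *
o=ctrl.get_obs();print(o['time_s'],np.round(o['tool_pos'],4),np.round(o['eef_rot'],3).tolist(),np.round(o['wrist_force'],1),round(o['opening'],3))
for c in ('side','top'):
    g=get_image(c); globals()[c]=g
    for n in ('gauge','gauge_tip','ramp','ramp_handle','stop_bar','disc','bell'):
        print(c,n,[(np.round(d['location'],4).tolist(),round(d['p'],2)) for d in spotter.spot_point(n,c)][:3])
    hsv=cv2.cvtColor(g['image'],cv2.COLOR_RGB2HSV)
    def P(m): 
        v,u=np.nonzero(m); return np.array([world(g,a,b) for a,b in zip(u,v)]) if len(u) else np.zeros((0,3))
    p=P(cv2.inRange(hsv,(105,120,60),(125,255,255)))
    k=(abs(p[:,0]-.61)<.08)&(abs(p[:,1]+.05)<.1)&(p[:,2]>.058)&(p[:,2]<.08) if len(p) else []
    print(c,'blue top',len(p) and p[k].mean(0),np.sum(k))
    v,u=np.nonzero(cv2.inRange(hsv,(0,180,110),(6,255,255))); 
    p=P(cv2.inRange(hsv,(0,180,110),(6,255,255)))
    k=(abs(p[:,0]-.43)<.08)&(p[:,1]<-.1)&(p[:,1]>-.22)&(p[:,2]>.02); print(c,'red',p[k].mean(0) if k.any() else None, k.sum())
E
python3 look.py
```

```text
time_s: 12.73
tool_pos: [0.4304, -0.1202, 0.2667]
eef_rot: [[0.055, 0.998, -0.019], [0.941, -0.058, -0.333], [-0.334, 0.0, -0.943]]
wrist_force: [-0.9, -0.4, 0.6]
opening: 0.4
time_s: 13.23
tool_pos: [0.5824, -0.1227, 0.3059]
eef_rot: [[0.061, 0.998, 0.001], [0.998, -0.061, 0.001], [0.001, 0.001, -1.0]]
wrist_force: [0.4, -0.0, 0.5]
opening: 0.599
13.2333 [ 0.5824 -0.1227  0.3059] [[0.061, 0.998, 0.001], [0.998, -0.061, 0.001], [0.001, 0.001, -1.0]] [ 0.4 -0.   0.5] 0.599
side gauge [([0.7377, 0.018, -0.0025], 0.85), ([0.7459, -0.2119, -0.0002], 0.67), ([0.6162, -0.0366, 0.0001], 0.56)]
side gauge_tip [([0.7521, -0.0694, 0.0987], 0.94), ([0.5325, -0.0465, 0.1006], 0.73)]
side ramp [([0.4529, 0.1503, 0.0369], 0.76)]
side ramp_handle [([0.4303, -0.156, 0.1492], 0.88)]
side stop_bar [([0.4407, 0.1127, 0.0686], 0.59)]
side disc [([0.4106, 0.0828, 0.0722], 0.74)]
side bell [([0.4712, -0.0361, 0.1117], 0.71)]
side blue top [ 0.61269898 -0.04284529  0.06511263] 133
side red [ 0.4272799  -0.16295819  0.15711248] 187
top gauge [([0.6144, -0.0424, -0.0032], 0.69), ([0.7391, 0.0171, -0.0025], 0.6), ([0.4291, -0.3349, -0.0], 0.34)]
top gauge_tip [([0.7489, -0.0692, 0.1001], 0.94), ([0.5327, -0.0448, 0.1012], 0.81), ([0.8245, -0.1831, 0.1014], 0.76)]
top ramp [([0.4463, 0.146, 0.037], 0.92)]
top ramp_handle [([0.413, 0.0833, 0.0708], 0.34)]
top stop_bar [([0.4496, 0.116, 0.0658], 0.84)]
top disc [([0.4058, 0.0839, 0.0716], 0.69)]
top bell []
top blue top [ 0.61882933 -0.03392556  0.06480987] 22
top red None 0
```

```bash
python3 - <<'E'
from h import *
for c in ('side','top'):
    g=save(c,c+'3.png'); hsv=cv2.cvtColor(g['image'],cv2.COLOR_RGB2HSV)
    for nm,lo,hi,z0,z1 in (('brass',(15,110,60),(32,255,255),-.01,.02),('blue',(105,120,60),(125,255,255),.055,.08)):
        v,u=np.nonzero(cv2.inRange(hsv,lo,hi)); p=np.array([world(g,a,b) for a,b in zip(u,v)])
        p=p[(abs(p[:,0]-.58)<.1)&(abs(p[:,1]+.045)<.07)&(p[:,2]>z0)&(p[:,2]<z1)]
        r=cv2.minAreaRect((p[:,:2]*1000).astype(np.float32)); w,V=np.linalg.eigh(np.cov(p[:,:2].T))
        print(c,nm,len(p),p.mean(0).round(4),r,V[:,1])
a=cv2.imread('pics/side3.png')[190:330,150:350];cv2.imwrite('pics/side3c.png',cv2.resize(a,(800,560)))
E
```

```text
side brass 440 [ 0.5776 -0.0508  0.0103] ((568.6159057617188, -41.03456497192383), (157.414794921875, 61.449623107910156), 4.8897881507873535) [-9.99999522e-01 -9.77387089e-04]
side blue 147 [ 0.6131 -0.0435  0.0641] ((614.9552612304688, -41.67672348022461), (40.34388732910156, 26.662063598632812), 4.078068733215332) [-0.99730275 -0.07339771]
top brass 217 [ 0.5843 -0.0287  0.0099] ((587.6226196289062, -33.71205139160156), (108.81587982177734, 30.9194393157959), 3.7614307403564453) [-0.99380317 -0.11115424]
top blue 23 [ 0.6201 -0.0342  0.0652] ((615.1741333007812, -34.2296142578125), (33.9178352355957, 5.586627006530762), 0.15506315231323242) [-0.99999889  0.00148925]
```

View pics/side3c.png

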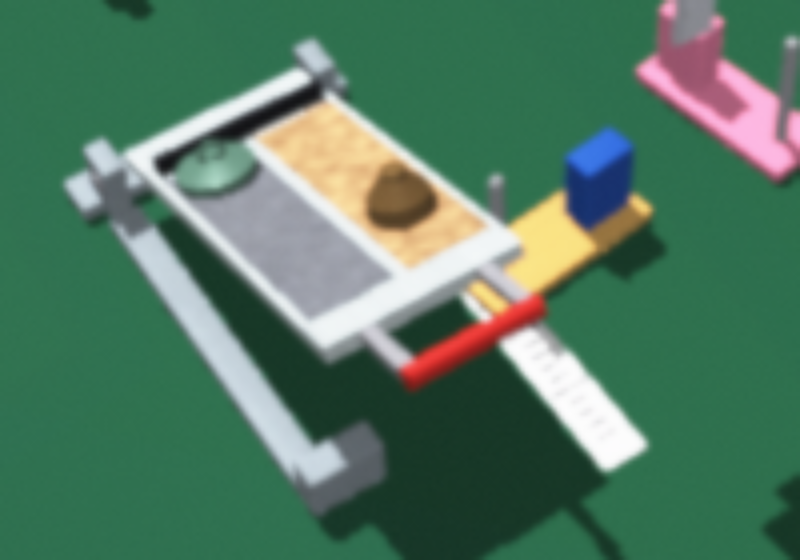

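The lid lies against the stop bar (crop 215,160), the bell is still mid-cork (400,195), and the gauge's blue block is at (600,180). Going to the gauge.

```bash
python3 -m inch '[11,28,0,0,0,2.7,0.4,11,28,0,0,0,2.7,0.4,11,27,0,0,0,2.6,0.4,0,0,-35,0,0,0,0.4,0,0,-35,0,0,0,0.4,0,0,-35,0,0,0,0.4,0,0,-35,0,0,0,0.4,0,0,-25,0,0,0,0.4,0,0,-10,0,0,0,0.4,0,0,0,0,0,0,0.4]'
python3 - <<'E'
from h import *
a=save('side','s4.png')['image'][190:330,220:420];b=save('top','t4.png')['image'][140:280,200:400]
cv2.imwrite('pics/c4.png',cv2.resize(np.hstack([a,b]),(800,280))[:,:,::-1])
for n in('gauge','gauge_tip'):
  for c in('side','top'): print(c,n,[(np.round(d['location'],4).tolist(),round(d['p'],2)) for d in spotter.spot_point(n,c) if d['location'][0]<.68])
E
```

```text
time_s: 14.97
tool_pos: [0.6139, -0.0368, 0.1284]
eef_rot: [[-0.083, 0.997, -0.003], [0.997, 0.083, -0.005], [-0.004, -0.003, -1.0]]
wrist_force: [-0.0, -0.2, 0.3]
opening: 0.596
side gauge [([0.6167, -0.0371, 0.0011], 0.83)]
top gauge []
side gauge_tip [([0.5357, -0.047, 0.1012], 0.92)]
top gauge_tip [([0.5304, -0.0424, 0.1026], 0.44)]
```

View pics/c4.png

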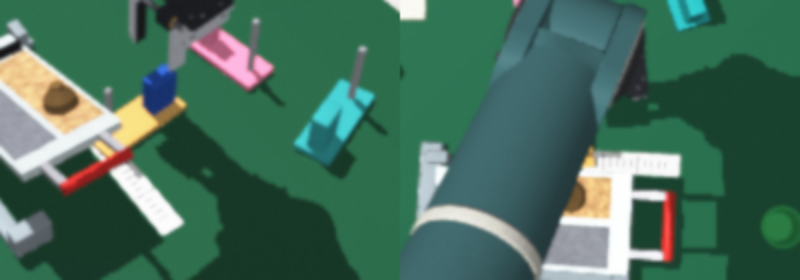

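```bash
python3 -m inch '[1,-2,-20,0,0,0,0.4,0,0,-30,0,0,0,0.4,0,0,-20,0,0,0,0.4,0,0,-9,0,0,0,0.4,0,0,0,0,0,0,0.4]' 12
python3 -m inch '[0,0,0,0,0,0,1,0,0,0,0,0,0,1,0,0,0,0,0,0,1,0,0,0,0,0,0,1,0,0,0,0,0,0,1,0,0,0,0,0,0,1]' 12
python3 - <<'E'
from h import *
for c in('side','top'):
  get_image(c)
  for n in('gauge','gauge_tip'): print(c,n,[(np.round(d['location'],4).tolist(),round(d['p'],2)) for d in spotter.spot_point(n,c) if d['location'][0]<.68])
E
```

```text
time_s: 15.68
tool_pos: [0.6151, -0.0393, 0.0503]
eef_rot: [[-0.082, 0.997, -0.002], [0.997, 0.082, -0.004], [-0.004, -0.002, -1.0]]
wrist_force: [-0.7, 0.6, 0.5]
opening: 0.604
time_s: 16.18
tool_pos: [0.616, -0.0393, 0.0519]
eef_rot: [[-0.082, 0.997, 0.001], [0.997, 0.082, -0.004], [-0.004, 0.001, -1.0]]
wrist_force: [-0.8, 0.7, 6.0]
opening: 0.253
side gauge [([0.6177, -0.0353, -0.0001], 0.8)]
side gauge_tip [([0.5337, -0.0466, 0.1004], 0.86)]
top gauge [([0.4328, -0.3359, 0.003], 0.34)]
top gauge_tip [([0.5329, -0.0427, 0.1017], 0.37)]
```

```bash
python3 -m inch '[0,0,1.2,0,0,0,1,0,0,0,0,0,0,1]'
python3 -m inch '[-0.3,-5,0,0,0,0,1,-0.3,-5,0,0,0,0,1,-0.3,-5,0,0,0,0,1,-0.3,-5,0,0,0,0,1,-0.3,-5,0,0,0,0,1,-0.2,-5,0,0,0,0,1,0,0,0,0,0,0,1]'
python3 -m inch '[-7,0.4,0,0,0,0,1,-7,0.4,0,0,0,0,1,-7,0.4,0,0,0,0,1,0,0,0,0,0,0,1]'
python3 - <<'E'
from h import *
for c in('side','top'):
  g=save(c,c+'5.png')
  for n in('gauge','gauge_tip','bell'): print(c,n,[(np.round(d['location'],4).tolist(),round(d['p'],2)) for d in spotter.spot_point(n,c) if d['location'][0]<.68])
a=cv2.imread('pics/side5.png')[190:330,150:350];cv2.imwrite('pics/side5c.png',cv2.resize(a,(800,560)))
E
```

```text
time_s: 16.65
tool_pos: [0.6155, -0.0393, 0.0525]
eef_rot: [[-0.082, 0.997, 0.0], [0.997, 0.082, -0.004], [-0.004, -0.0, -1.0]]
wrist_force: [0.1, -0.4, -3.6]
opening: 0.255
time_s: 17.23
tool_pos: [0.6138, -0.0709, 0.0525]
eef_rot: [[-0.081, 0.997, 0.0], [0.997, 0.081, -0.005], [-0.005, -0.0, -1.0]]
wrist_force: [0.3, -0.8, -3.4]
opening: 0.255
time_s: 17.57
tool_pos: [0.5913, -0.0677, 0.0524]
eef_rot: [[-0.082, 0.997, -0.001], [0.997, 0.082, -0.004], [-0.003, -0.001, -1.0]]
wrist_force: [0.8, -0.9, -3.5]
opening: 0.254
side gauge [([0.5887, -0.0642, 0.0011], 0.7)]
side gauge_tip [([0.5107, -0.0726, 0.0992], 0.72)]
side bell [([0.4703, -0.039, 0.112], 0.71)]
top gauge []
top gauge_tip []
top bell []
```

View pics/side5c.png

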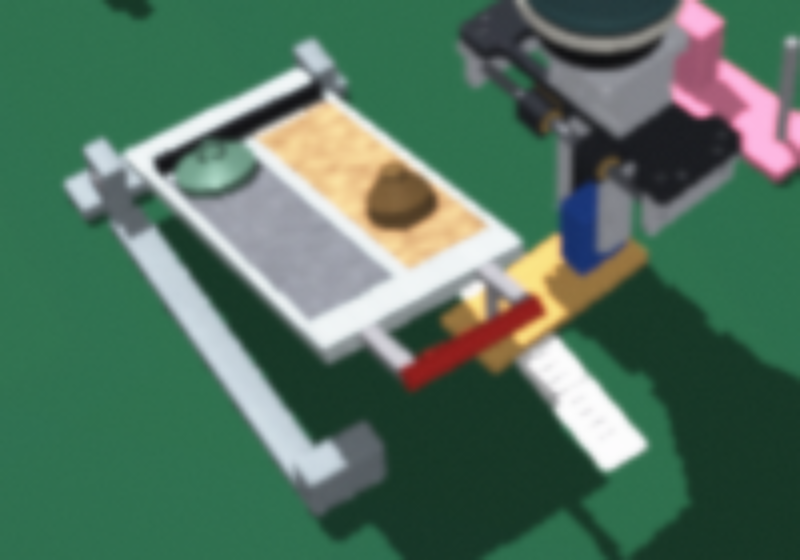

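```bash
python3 -m inch '[0,0,-0.5,0,0,0,1,0,0,0,0,0,0,1]'
python3 -m inch '[-6,0.3,0,0,0,0,1,-6,0.4,0,0,0,0,1,-6,0.3,0,0,0,0,1,-6,0.4,0,0,0,0,1,-6,0.3,0,0,0,0,1,-6,0.4,0,0,0,0,1,0,0,0,0,0,0,1]'
```

```text
time_s: 18.13
tool_pos: [0.5931, -0.0682, 0.052]
eef_rot: [[-0.082, 0.997, 0.0], [0.997, 0.082, -0.004], [-0.004, 0.0, -1.0]]
wrist_force: [-0.1, -0.1, -1.5]
opening: 0.254
time_s: 18.72
tool_pos: [0.5558, -0.0659, 0.052]
eef_rot: [[-0.082, 0.997, -0.0], [0.997, 0.082, -0.004], [-0.004, -0.001, -1.0]]
wrist_force: [0.7, -0.7, -3.7]
opening: 0.253
```

```bash
python3 -m inch '[0,0,-0.4,0,0,0,1,0,0,0,0,0,0,1]'
python3 -m inch '[0.1,1.5,0,0,0,0,1,0.1,1.5,0,0,0,0,1]'
python3 -m inch '[0.1,1.5,0,0,0,0,1,0.1,1.5,0,0,0,0,1]'
python3 - <<'E'
from h import *
from station import ctrl
get_image('side')
for n in('gauge_tip','ramp_handle'): print(n,[(np.round(d['location'],4).tolist(),round(d['p'],2)) for d in spotter.spot_point(n,'side') if d['location'][0]<.68])
E
```

```text
time_s: 18.88
tool_pos: [0.5573, -0.066, 0.0519]
eef_rot: [[-0.082, 0.997, 0.001], [0.997, 0.082, -0.004], [-0.004, 0.001, -1.0]]
wrist_force: [-1.7, -0.9, 5.3]
opening: 0.253
time_s: 19.05
tool_pos: [0.5577, -0.0633, 0.052]
eef_rot: [[-0.082, 0.997, 0.001], [0.997, 0.082, -0.004], [-0.005, 0.001, -1.0]]
wrist_force: [-0.6, -1.6, 6.1]
opening: 0.255
time_s: 19.22
tool_pos: [0.558, -0.0602, 0.0519]
eef_rot: [[-0.082, 0.997, 0.001], [0.997, 0.082, -0.004], [-0.005, 0.001, -1.0]]
wrist_force: [-0.3, -1.2, 5.5]
opening: 0.254
gauge_tip [([0.4785, -0.0642, 0.0993], 0.75)]
ramp_handle [([0.4313, -0.1561, 0.1525], 0.6), ([0.4749, -0.0679, 0.0974], 0.48)]
```

```bash
cat > f.py <<'E'
import sys
from station import ctrl
o=ctrl.get_obs();f=o['wrist_force'];print(round(o['time_s'],2),[round(x,2) for x in f],[round(x*1000,2) for x in o['tool_pos']],[round(x,2) for x in o['torque']])
sys.exit(1 if f[1]<-2.8 else 0)
E
python3 -m inch '[0,0,0.2,0,0,0,1,0,0,0,0,0,0,1]' >/dev/null; python3 f.py
python3 -m inch '[0.1,1,0,0,0,0,1,0,1,0,0,0,0,1]' >/dev/null; python3 f.py && python3 -m inch '[0.1,1,0,0,0,0,1,0,1,0,0,0,0,1]' >/dev/null; python3 f.py && python3 -m inch '[0.1,1,0,0,0,0,1,0,1,0,0,0,0,1]' >/dev/null; python3 f.py
```

```text
19.53 [np.float64(0.64), np.float64(0.59), np.float64(3.68)] [np.float64(557.77), np.float64(-59.9), np.float64(51.93)] [np.float64(0.27), np.float64(-0.12), np.float64(-0.04)]
19.7 [np.float64(0.83), np.float64(-1.77), np.float64(5.29)] [np.float64(557.68), np.float64(-58.21), np.float64(51.94)] [np.float64(-0.15), np.float64(0.04), np.float64(0.04)]
19.87 [np.float64(-0.29), np.float64(-1.12), np.float64(5.22)] [np.float64(557.76), np.float64(-56.14), np.float64(51.94)] [np.float64(-0.15), np.float64(0.08), np.float64(0.01)]
20.03 [np.float64(0.09), np.float64(-1.42), np.float64(5.54)] [np.float64(557.89), np.float64(-54.13), np.float64(51.96)] [np.float64(-0.14), np.float64(0.13), np.float64(0.05)]
```

```bash
s() { python3 f.py; }
python3 -m inch '[0,0.5,0,0,0,0,1,0.1,0.5,0,0,0,0,1]' >/dev/null; s && python3 -m inch '[0,0.5,0,0,0,0,1,0.1,0.5,0,0,0,0,1]' >/dev/null && s && python3 -m inch '[0,0.5,0,0,0,0,1,0.1,0.5,0,0,0,0,1]' >/dev/null && s && python3 -m inch '[0,0.3,0,0,0,0,1,0,0.3,0,0,0,0,1]' >/dev/null && s && python3 -m inch '[0,0.3,0,0,0,0,1,0,0.3,0,0,0,0,1]' >/dev/null && s && python3 -m inch '[0,0.3,0,0,0,0,1,0,0.3,0,0,0,0,1]' >/dev/null && s && python3 -m inch '[0,0.3,0,0,0,0,1,0,0.3,0,0,0,0,1]' >/dev/null && s && python3 -m inch '[0,0.3,0,0,0,0,1,0,0.3,0,0,0,0,1]' >/dev/null && s && python3 -m inch '[0,0.3,0,0,0,0,1,0,0.3,0,0,0,0,1]' >/dev/null && s && python3 -m inch '[0,0.3,0,0,0,0,1,0,0.3,0,0,0,0,1]' >/dev/null && s
```

```text
20.2 [np.float64(-0.41), np.float64(-1.17), np.float64(5.55)] [np.float64(557.92), np.float64(-53.12), np.float64(51.93)] [np.float64(-0.14), np.float64(0.17), np.float64(0.03)]
20.37 [np.float64(-0.49), np.float64(-1.84), np.float64(5.97)] [np.float64(558.03), np.float64(-52.18), np.float64(51.95)] [np.float64(-0.13), np.float64(0.15), np.float64(0.07)]
20.53 [np.float64(-0.03), np.float64(-2.02), np.float64(5.14)] [np.float64(558.13), np.float64(-51.15), np.float64(51.94)] [np.float64(-0.16), np.float64(0.13), np.float64(0.07)]
20.7 [np.float64(0.15), np.float64(-1.5), np.float64(5.8)] [np.float64(558.14), np.float64(-50.56), np.float64(51.93)] [np.float64(-0.13), np.float64(0.09), np.float64(0.07)]
20.87 [np.float64(0.13), np.float64(-1.35), np.float64(6.12)] [np.float64(558.14), np.float64(-49.96), np.float64(51.94)] [np.float64(-0.1), np.float64(0.06), np.float64(0.03)]
21.03 [np.float64(-0.3), np.float64(-0.89), np.float64(5.26)] [np.float64(558.14), np.float64(-49.37), np.float64(51.94)] [np.float64(-0.14), np.float64(0.1), np.float64(0.05)]
21.2 [np.float64(-0.51), np.float64(-0.7), np.float64(5.68)] [np.float64(558.16), np.float64(-48.77), np.float64(51.95)] [np.float64(-0.09), np.float64(0.12), np.float64(0.01)]
21.37 [np.float64(0.2), np.float64(-0.57), np.float64(5.69)] [np.float64(558.14), np.float64(-48.15), np.float64(51.94)] [np.float64(-0.13), np.float64(0.13), np.float64(-0.01)]
21.53 [np.float64(0.48), np.float64(-1.64), np.float64(4.59)] [np.float64(558.15), np.float64(-47.56), np.float64(51.94)] [np.float64(-0.1), np.float64(0.08), np.float64(0.05)]
21.7 [np.float64(0.57), np.float64(-1.22), np.float64(5.52)] [np.float64(558.15), np.float64(-46.95), np.float64(51.95)] [np.float64(-0.15), np.float64(0.06), np.float64(0.05)]
```

Baseline is about -1.3 ± 0.5 N. Continuing in finer steps.

```bash
s() { python3 f.py; }
python3 -m inch '[0,0.2,0,0,0,0,1,0,0.2,0,0,0,0,1]' >/dev/null; s && python3 -m inch '[0,0.2,0,0,0,0,1,0,0.2,0,0,0,0,1]' >/dev/null && s && python3 -m inch '[0,0.2,0,0,0,0,1,0,0.2,0,0,0,0,1]' >/dev/null && s && python3 -m inch '[0,0.2,0,0,0,0,1,0,0.2,0,0,0,0,1]' >/dev/null && s && python3 -m inch '[0,0.2,0,0,0,0,1,0,0.2,0,0,0,0,1]' >/dev/null && s && python3 -m inch '[0,0.2,0,0,0,0,1,0,0.2,0,0,0,0,1]' >/dev/null && s && python3 -m inch '[0,0.2,0,0,0,0,1,0,0.2,0,0,0,0,1]' >/dev/null && s && python3 -m inch '[0,0.2,0,0,0,0,1,0,0.2,0,0,0,0,1]' >/dev/null && s && python3 -m inch '[0,0.2,0,0,0,0,1,0,0.2,0,0,0,0,1]' >/dev/null && s && python3 -m inch '[0,0.2,0,0,0,0,1,0,0.2,0,0,0,0,1]' >/dev/null && s&& python3 -m inch '[0,0.2,0,0,0,0,1,0,0.2,0,0,0,0,1]' >/dev/null && s&& python3 -m inch '[0,0.2,0,0,0,0,1,0,0.2,0,0,0,0,1]' >/dev/null && s
```

```text
21.87 [np.float64(-0.64), np.float64(-1.06), np.float64(5.7)] [np.float64(558.17), np.float64(-46.56), np.float64(51.95)] [np.float64(-0.17), np.float64(0.08), np.float64(0.05)]
22.03 [np.float64(-0.97), np.float64(-1.02), np.float64(3.8)] [np.float64(558.17), np.float64(-46.15), np.float64(51.93)] [np.float64(-0.11), np.float64(0.08), np.float64(0.1)]
22.2 [np.float64(0.14), np.float64(-1.61), np.float64(4.33)] [np.float64(558.16), np.float64(-45.79), np.float64(51.95)] [np.float64(-0.19), np.float64(0.06), np.float64(0.05)]
22.37 [np.float64(0.56), np.float64(-1.83), np.float64(5.2)] [np.float64(558.18), np.float64(-45.46), np.float64(51.95)] [np.float64(-0.27), np.float64(0.07), np.float64(0.05)]
22.53 [np.float64(1.13), np.float64(-2.09), np.float64(4.83)] [np.float64(558.13), np.float64(-45.14), np.float64(51.94)] [np.float64(-0.42), np.float64(0.05), np.float64(0.14)]
22.7 [np.float64(0.75), np.float64(-3.74), np.float64(5.44)] [np.float64(558.13), np.float64(-44.8), np.float64(51.94)] [np.float64(-0.51), np.float64(0.02), np.float64(0.15)]
```

```bash
for i in 1 2 3; do python3 -m inch '[0,0,0,0,0,0,1]' >/dev/null; python3 f.py; done
python3 - <<'E'
from h import *
get_image('side')
for n in('gauge_tip','ramp_handle','bell','disc'): print(n,[(np.round(d['location'],4).tolist(),round(d['p'],2)) for d in spotter.spot_point(n,'side') if d['location'][0]<.68])
E
```

```text
22.78 [np.float64(0.34), np.float64(-3.6), np.float64(5.8)] [np.float64(558.14), np.float64(-44.78), np.float64(51.93)] [np.float64(-0.47), np.float64(0.07), np.float64(0.21)]
22.87 [np.float64(-0.58), np.float64(-2.95), np.float64(5.25)] [np.float64(558.11), np.float64(-44.75), np.float64(51.92)] [np.float64(-0.46), np.float64(0.04), np.float64(0.2)]
22.95 [np.float64(-0.06), np.float64(-3.41), np.float64(4.57)] [np.float64(558.11), np.float64(-44.73), np.float64(51.92)] [np.float64(-0.43), np.float64(0.03), np.float64(0.15)]
gauge_tip []
ramp_handle [([0.4329, -0.1582, 0.1506], 0.63)]
bell [([0.4708, -0.0403, 0.1111], 0.68)]
disc [([0.4114, 0.082, 0.0689], 0.46), ([0.5549, -0.0406, 0.0022], 0.18)]
```

```bash
python3 -m inch '[0,0.15,0,0,0,0,1,0,0,0,0,0,0,1]' >/dev/null; python3 f.py; python3 -m inch '[0,0,0,0,0,0,1]' >/dev/null; python3 f.py
python3 -m inch '[0,0,0,0,0,0,0.9,0,0,0,0,0,0,0.7,0,0,0,0,0,0,0.5,0,0,0,0,0,0,0.4,0,0,0,0,0,0,0.4,0,0,0,0,0,0,0.4]'
python3 - <<'E'
from h import *
get_image('side')
for n in('gauge','gauge_tip','ramp_handle'): print(n,[(np.round(d['location'],4).tolist(),round(d['p'],2)) for d in spotter.spot_point(n,'side') if d['location'][0]<.68])
E
```

```text
23.37 [np.float64(-0.18), np.float64(-3.4), np.float64(4.3)] [np.float64(558.11), np.float64(-44.66), np.float64(51.93)] [np.float64(-0.54), np.float64(0.02), np.float64(0.27)]
23.45 [np.float64(0.3), np.float64(-2.98), np.float64(5.76)] [np.float64(558.1), np.float64(-44.64), np.float64(51.93)] [np.float64(-0.48), np.float64(0.03), np.float64(0.23)]
time_s: 23.95
tool_pos: [0.5579, -0.0441, 0.0517]
eef_rot: [[-0.082, 0.997, -0.0], [0.997, 0.082, -0.004], [-0.004, -0.0, -1.0]]
wrist_force: [-0.2, -0.2, 0.3]
opening: 0.547
gauge [([0.5578, -0.0405, 0.0003], 0.76)]
gauge_tip []
ramp_handle [([0.4297, -0.155, 0.1503], 0.97)]
```

```bash
python3 -m inch '[0,0,8,0,0,0,0.4,0,0,15,0,0,0,0.4,0,0,30,0,0,0,0.4,0,0,35,0,0,0,0.4,0,0,35,0,0,0,0.4,0,0,35,0,0,0,0.4,0,0,35,0,0,0,0.4,0,0,20,0,0,0,0.4]'
python3 -m inch '[0,-30,5,0,0,0,0.4,0,-35,5,0,0,0,0.4,0,-35,5,0,0,0,0.4,0,-35,5,0,0,0,0.4,0,-35,0,0,0,0,0.4,0,-35,0,0,0,0,0.4,0,0,0,0,0,0,0.4]'
python3 look.py
python3 - <<'E'
from h import *
a=save('side','s6.png')['image'][190:330,150:350];b=save('top','t6.png')['image'][160:300,190:390]
cv2.imwrite('pics/c6.png',cv2.resize(np.hstack([a,b]),(800,280),interpolation=cv2.INTER_CUBIC)[:,:,::-1])
# board tilt: plane fit of top-face points (side)
g=get_image('side');H=np.linalg.inv(g['camera_from_world'])
P=np.array([world(g,u,v) for v in range(195,300) for u in range(165,290)])
d=P-[.4478,.148,.035];x=d[:,0]*.998-d[:,1]*.057;y=d[:,0]*.057+d[:,1]*.998;z=d[:,2]
s=-y*np.cos(.34)+z*np.sin(.34);n=y*np.sin(.34)+z*np.cos(.34)
k=(s>.1)&(s<.26)&(abs(x)<.055)&(abs(n-.012)<.006);A=np.c_[y[k],np.ones(k.sum())]
print('tilt fit',np.arctan(-np.linalg.lstsq(A,z[k],rcond=None)[0][0]),k.sum())
E
```

```text
time_s: 24.82
tool_pos: [0.5584, -0.0449, 0.2689]
eef_rot: [[-0.081, 0.997, 0.004], [0.997, 0.081, -0.004], [-0.004, 0.003, -1.0]]
wrist_force: [-0.3, 0.5, 0.8]
opening: 0.602
time_s: 25.4
tool_pos: [0.5556, -0.2564, 0.2858]
eef_rot: [[-0.074, 0.997, 0.0], [0.997, 0.074, -0.007], [-0.007, -0.0, -1.0]]
wrist_force: [-0.6, -0.6, 0.0]
opening: 0.596
25.4 [ 0.5556 -0.2564  0.2858] [[-0.074, 0.997, 0.0], [0.997, 0.074, -0.007], [-0.007, -0.0, -1.0]] [-0.6 -0.6  0. ] 0.596
side gauge [([0.7392, 0.0191, 0.0023], 0.86), ([0.5581, -0.041, 0.0002], 0.82), ([0.4429, 0.1441, 0.0009], 0.6)]
side gauge_tip [([0.8231, -0.1837, 0.1015], 0.9), ([0.7566, -0.0666, 0.0963], 0.74)]
side ramp [([0.4528, 0.1504, 0.0374], 0.91), ([0.4717, -0.0347, 0.1123], 0.68)]
side ramp_handle [([0.4304, -0.1557, 0.1502], 0.73), ([0.4433, 0.1108, 0.0693], 0.15)]
side stop_bar [([0.4463, 0.1128, 0.0678], 0.96)]
side disc [([0.4101, 0.0822, 0.0668], 0.61)]
side bell [([0.4447, 0.1467, -0.0014], 0.73), ([0.4712, -0.037, 0.1126], 0.47)]
side blue top [ 0.55523166 -0.04660875  0.06525875] 141
side red [ 0.42752098 -0.16286395  0.15709735] 188
top gauge [([0.7385, 0.0152, 0.0029], 0.72), ([0.7444, -0.2118, -0.0006], 0.62)]
top gauge_tip [([0.4784, -0.0465, 0.0997], 0.94), ([0.8273, -0.1827, 0.1007], 0.7), ([0.7457, -0.0658, 0.0973], 0.56)]
top ramp [([0.4446, 0.1462, 0.038], 0.85)]
top ramp_handle [([0.4325, -0.1617, 0.1513], 0.77)]
top stop_bar [([0.4464, 0.1124, 0.069], 0.65)]
top disc [([0.4109, 0.0831, 0.0707], 0.59)]
top bell [([0.4739, -0.0365, 0.1127], 0.79)]
top blue top [ 0.55560048 -0.04584008  0.06527886] 103
top red [ 0.46269964 -0.16243289  0.15726882] 21
tilt fit 0.33831772803276944 1573
```

View pics/c6.png

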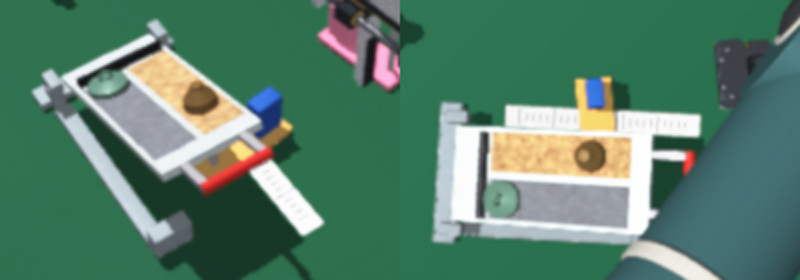

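```bash
python3 -c "
from station import ctrl
print(ctrl.sign_off(), ctrl.get_obs()['time_s'])"
```

```text
the job is handed in; nothing more can be done
the job is handed in; nothing more can be done
```

The lid slipped between 0.330 and 0.340 rad. I stopped raising there and left the board standing at about 0.34 rad, with the brass gauge touching its underside. The job is handed in, at about 25.6 s on the robot's clock.

**Board and bronzes:**
- The lid slid down to the stop bar and lies against it. The bell has not moved on the cork.
- A plane fit to the depth image gives a final tilt of 0.338 rad. The gripper's own tilt read 0.340 rad before I let go.
- The red handle measured the same height before and after the gauge work (157.1 mm), so the touch did not lift the board.

**Gauge:**
- I slid the gauge on the bench under the board and pushed until the force rose from about 1.3 N to about 3.4 N, a touch of about 2 N. The contact came where the geometry predicted.
- After I let go, its grip block was where I had left it, within about 2 mm.

**Reservations:**
- Part of the first slide, while coming in from the side, was made with the gauge's weight hanging on the gripper. It may have been a fraction of a millimetre off the bench. I lowered it again before the final push.
- The post's tip is hidden under the board. The touch is judged from the force and the gauge's position, not seen directly.
- I looked at the three bystanders only at the start. I never moved the tool down near them.

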